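# Lock the height screw of a decorating-wheel stand

## Task

The height screw of the decorating-wheel stand has to be locked. Lay the long square steel bar into the slot of the screw's head so that its far end also lies in the slot of the rest post and it stops the screw from turning, and let it go; then push the locknut's lever clockwise (seen from above) until the nut is fully tight. Leave the bar lying in both slots.

Things in the scene. Friction and masses are not known exactly. Their poses are not given: they have to be found in the camera images.
- bar: Loose square steel bar, 200 mm long (its x axis), 16 x 16 mm, 0.3-0.5 kg, flat on the bench; origin: centre of its underside. Nearby, not needed: a wooden batten (34 mm square, too thick for the slots), a flat wooden paddle, a 75 mm steel stub. In place, its underside lies 80 mm up on both slot floors, along the stand's x axis, its middle about 76 mm from the screw's axis towards the rest post.
- stand: Grey iron stand, fixed. Origin on the screw's upright axis at bench level; x axis points to the rest post 130 mm away, z up. Base plate 18 mm high, x -70 to 160, y -55 to 55 mm. Screw head and rest post each have an open-topped slot along x: floor 80 mm up, 24 mm wide for 20 mm, then flaring to about 38 mm at 118 mm up, where the cheeks end. Between the slots, x 32 to 119 mm is free.
- locknut (a joint): Turn of the nut on the screw, rad, clockwise from above: loose 0 to 0.35 at the start, hard stop (tight) at 1.4. Below the screw's head; its flat lever, 12 mm wide, 44 to 60 mm up, ends 140 mm from the axis and points 145 deg - locknut - screw counter-clockwise from the stand's +x (tight: about 65 deg). Needs about 5 N at its end; if the screw is not held it turns along and nothing tightens.
- screw (a joint): Turn of the height screw in the stand, rad, clockwise from above; 0 at the start, its slot in line with the rest post's. Its head is a 76 mm disc with two cheeks 64 mm long forming the slot. It turns easily by itself; the bar lying in both slots stops it, with up to about 0.2 rad of play.
Things that resemble listed ones, but are neither listed nor needed, are in the scene too. There is more than one size of the bar; the job needs the middle-sized.

How it is judged:
By the outcome, as a careful person would: the job done as asked, in the order asked, and still so for the second after the job is handed in, with the robot touching nothing.
It also fails if it takes over 51 s, if anything falls off the work surface, if the arm or the gripper's body presses on something with over 40 N, if the wrist force passes 120 N, or if a joint passes its speed limit or range.

## Robot

A 6-joint arm with a two-finger parallel gripper is mounted at the origin on the work surface. World frame = base frame: x ahead of the robot, y to its left, z up, the work surface at z = 0. Lengths are in m, angles in rad, forces in N, time in s.
With the tool pointing down it reaches from about 0.35 to 0.975 m from the base axis. Payload 4.9 kg.
Tool frame: the origin (TCP) lies at the very end of the fingers, on their centre line; the grasp point (between the pads) lies 19 mm behind it; z points along the fingers, y is the direction in which the jaws open and shut (so a half turn about z gives the same grasp; the last joint's range is limited). The gripper opens to 85 mm and grips with 20 to 120 N. Pads are 22 mm wide; open, the fingers measure 114 mm over their backs; the gripper's body (76 mm by 85 mm) begins 54 mm behind the grasp point. The pads swing forward as they close: fully open they stand 13 mm farther back than shut.
Start: joints at [-1.458, 0.053, 1.613, -0, 1.476, -0.119], TCP at [0.144, -0.608, 0.21] pointing down, gripper open.
Joint ranges: [-3.01, 3.01], [-1.01, 2.22], [0.06, 2.58], [-1.02, 4.17], [0.09, 2.62], [-3.14, 3.14]. Speed limits (rad/s): [2.57, 2.57, 3.14, 3.14, 3.14, 3.14].

## Interface

Orientations are given as a unit quaternion [w, x, y, z].
In Python, from plant import state, grab_frame, camera_model, job_done, search_frame, masks_of, place_of gives the robot as it stands.
- The arm moves only by the tool drive_tool, never from a script. Its argument "series" is a list of rows, each a list of 2 entries, a list of its own where there are three numbers: the shift along the world's x, y, z in m, then the turn, a rotation vector about the world's x, y, z in degrees. A call has 1 to 8 rows; each row is the pose to reach, as a shift and turn from the pose commanded when the call began; what a row does not reach only later rows make up. A row lasts 1/10 s, in which the tool goes at most 50 mm and 8.59 degrees, less where a joint would pass 70% of its speed; a pose out of reach is approached as far as the arm can. A call with a gripper value outside its range is refused whole. "fingers" is the closure, from -1 (fully open) to 1 (shut), so that 0 is half open, set as the call begins (left out, the last holds). The fingers move at their own pace and stop on an object; the grip force is fixed at half the most. Time passes only in rows, so rows that repeat a pose let the fingers close. It gives the time, the measured TCP pose, the force and the opening at its end, in the units of the state.
- state(): the state, without advancing time (a new reading comes with each control period).
- grab_frame(name): name is "scene" or "top" or "wrist"; returns the picture (420x560x3 uint8, red, green, blue); there is no depth.
- camera_model(name): a dict with "fovy" (degrees; the focal length in pixels is half the picture's height over the tangent of half this angle, whatever the lens; pixels are square), "cx", "cy" (the principal point, pixels), "rvec" (rotation vector, rad) and "tvec" (3), from world to camera coordinates, as OpenCV has them. Camera axes: x right, y down, z forward; pixel columns grow to the right and rows downward; lengths in m; the calibration is good to about 2 mm. A picture is of the moment at which its call begins: read the wrist's pose just before it. camera_model takes no time and is no camera call; for the wrist camera it gives the pose at the moment of the call.
- job_done(): hands the job in, once; it reports no verdict.
Trained networks look in the newest picture that a camera, given by its name, has taken for a name from the list of things; names that differ only in an ending like _2 or _b are one class to them, and where a whole thing is asked for, a point or a joint stands for the part that bears it (a point fixed in the world has none). Each returns a list of dicts, best first, with "confidence" (0 to 1); they miss things now and then, are a little off and sometimes report something else, mostly with a low value. They report only what shows in the picture. A call takes as long as a camera call. They do not tell look-alikes from the thing itself.
- search_frame(camera, name): "location" ([x, y, z] in m, in world coordinates, good to about 4 mm: the middle of the surface that is visible of it).
- masks_of(camera, name): "pixels" (420x560 bool, what is visible of it).
- place_of(camera, name): "location" ([x, y, z] in m, in world coordinates, good to about 4 mm: a listed point, or the origin of a listed thing).
The state is a dict: "time": time; "joint_pos": joint angles; "joint_vel": joint speeds; "joint_efforts": joint torques, N m; "tool_pos": TCP position; "tool_rot": TCP orientation; "contact_force": force on the tool from outside, world axes, zero at the start; "ft_torque": the same for the moment, N m; "gripper_width": opening from 0.0 (shut) to 1.0 (fully open).
Only numpy, scipy, OpenCV 4.12 (cv2) and the standard library are available. Lean on these libraries where they do the work, as an engineer would, in place of code of your own. Each camera call takes 0.05 s, during which the arm holds its last target.

## Working session

There is one attempt and no reset: what is moved stays moved. The work goes in short steps, Python scripts to look and compute and a tool call to move; the robot and the scene stay as the last step left them, time stands still between calls to the robot, and variables do not carry over. Pictures are saved under pics/ and viewed, and the job is handed in when it is done.

Besides the shell and the picture viewer there is one more tool, called after "Emit:" as name([rows], argument=value, ...), one row to a line, values as JSON. drive_tool: Moves the arm, as the interface text tells. Its arguments: {"type":"object","properties":{"series":{"type":"array","items":{"type":"array"}},"fingers":{"type":"number"}},"required":["series"]}

```bash
mkdir -p pics; ls; python3 - <<'E'
from plant import *
import cv2
s=state();print(s['time'],s['tool_pos'],s['tool_rot'],s['gripper_width'])
for n in ['scene','top']:
    f=grab_frame(n);cv2.imwrite(f'pics/{n}0.png',f[:,:,::-1]);print(n,camera_model(n))
    for t in ['bar','stand','locknut','screw']:
        try:
            for r in place_of(n,t): print(n,t,r)
        except Exception as e: print(t,e)
print(state()['time'])
E
```

```text
pics
0.0 [ 0.14352185 -0.60760434  0.20854006] [-1.03932898e-03  9.93290008e-01  1.15645488e-01 -9.96936677e-06] 1.0002679323321872
scene {'fovy': 42.92908747641804, 'cx': 282.04272061700283, 'cy': 209.674690269922, 'rvec': array([ 0.97413328,  2.40071345, -1.13753808]), 'tvec': array([ 0.33059023, -0.11462302,  1.23958927])}
scene bar {'location': [0.3037, -0.3144, 0.0043], 'confidence': 0.87}
scene bar {'location': [0.4788, -0.2257, -0.0001], 'confidence': 0.69}
scene bar {'location': [0.2535, 0.2244, -0.0052], 'confidence': 0.61}
scene stand {'location': [0.5494, 0.146, -0.0015], 'confidence': 0.64}
locknut it knows: bar, stand
screw it knows: bar, stand
top {'fovy': 48.5604550516977, 'cx': 271.4021715351318, 'cy': 210.51578267727243, 'rvec': array([ 2.16071069, -2.21772199,  0.12329163]), 'tvec': array([-0.06215274,  0.42620864,  0.93438329])}
top bar {'location': [0.3038, -0.3184, 0.0008], 'confidence': 0.94}
top bar {'location': [0.2564, 0.2295, -0.0004], 'confidence': 0.9}
top bar {'location': [0.4874, -0.2255, -0.0012], 'confidence': 0.79}
top stand {'location': [0.5473, 0.1451, 0.0031], 'confidence': 0.87}
locknut it knows: bar, stand
screw it knows: bar, stand
0.3
```

View pics/scene0.png

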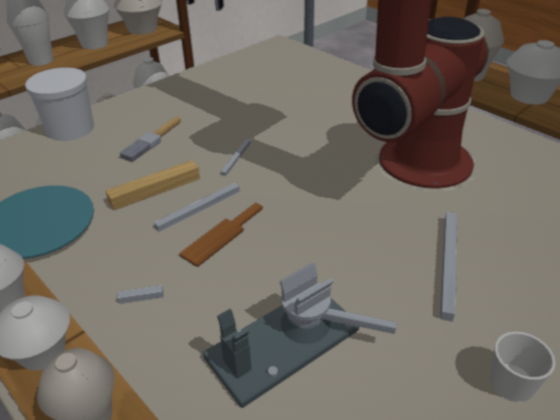

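View pics/top0.png

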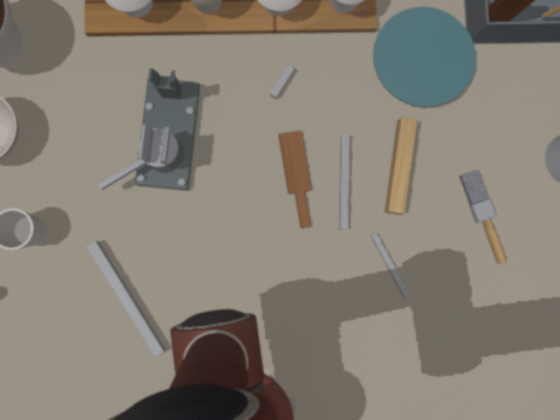

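```bash
cat > h.py <<'E'
import numpy as np,cv2
from plant import *
def P(cm):
    R,_=cv2.Rodrigues(np.array(cm['rvec']));f=210/np.tan(np.radians(cm['fovy'])/2)
    K=np.array([[f,0,cm['cx']],[0,f,cm['cy']],[0,0,1]]);return K,R,np.array(cm['tvec'])
def back(cm,uv,z):
    K,R,t=P(cm);uv=np.atleast_2d(np.array(uv,float))
    d=(np.linalg.inv(K)@np.c_[uv,np.ones(len(uv))].T);d=R.T@d;c=-R.T@t
    s=(z-c[2])/d[2];return (c[:,None]+d*s).T
def proj(cm,X):
    K,R,t=P(cm);p=K@(R@np.atleast_2d(X).T+t[:,None]);return (p[:2]/p[2]).T
E
python3 - <<'E'
from h import *
cm=camera_model('top')
f=grab_frame('top')
for r in masks_of('top','bar'):
    m=r['pixels'].astype(np.uint8);v,u=np.nonzero(m)
    X=back(cm,np.c_[u,v],0.013)[:,:2]
    (c,wh,a)=cv2.minAreaRect(X.astype(np.float32)*1000);print(r['confidence'],u.mean(),v.mean(),c,wh,a)
for r in masks_of('top','stand'):
    m=r['pixels'];v,u=np.nonzero(m);print('stand',r['confidence'],u.min(),u.max(),v.min(),v.max())
c=cv2.resize(f[50:210,80:260],None,fx=4,fy=4,interpolation=cv2.INTER_CUBIC)[:600]
cv2.imwrite('pics/stand_top.png',c[:,:,::-1])
c=cv2.resize(f[120:240,270:420],None,fx=5,fy=5,interpolation=cv2.INTER_CUBIC)
cv2.imwrite('pics/bar_top.png',c[:,:,::-1])
f=grab_frame('scene')
c=cv2.resize(f[250:400,190:400],None,fx=3.8,fy=3.8,interpolation=cv2.INTER_CUBIC)
cv2.imwrite('pics/stand_sc.png',c[:,:,::-1])
E
```

```text
0.89 343.77482678983836 181.59930715935334 (482.69976806640625, -225.46798706054688) (20.18480110168457, 200.31289672851562) 85.99788665771484
0.87 390.1437125748503 265.52095808383234 (306.0320739746094, -314.0526428222656) (145.22474670410156, 15.978665351867676) 25.32253646850586
0.78 126.36535162950257 298.7495711835335 (256.7916564941406, 225.18931579589844) (265.2966003417969, 28.421159744262695) 31.5839900970459
stand 0.79 98 199 68 191
```

View pics/stand_top.png

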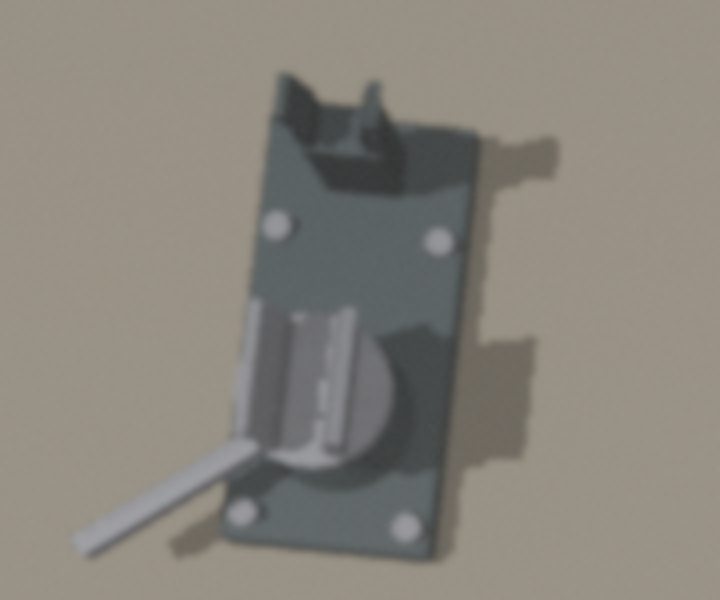

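View pics/bar_top.png

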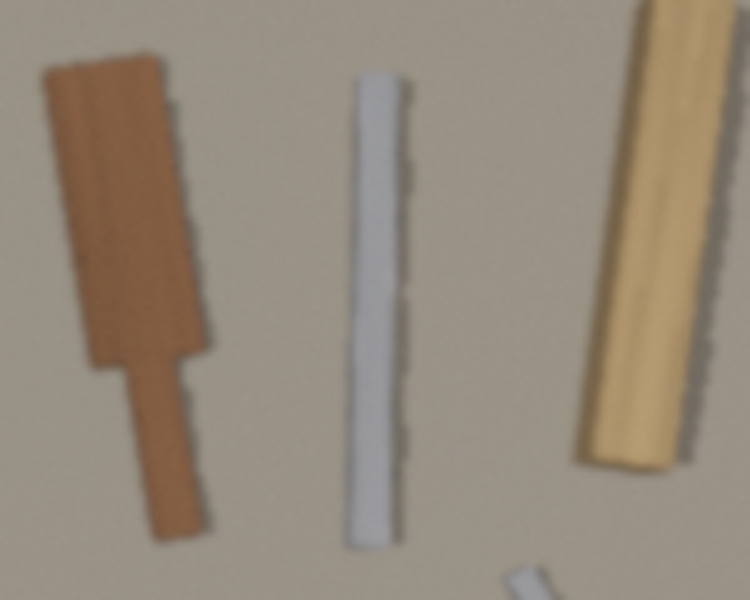

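View pics/stand_sc.png

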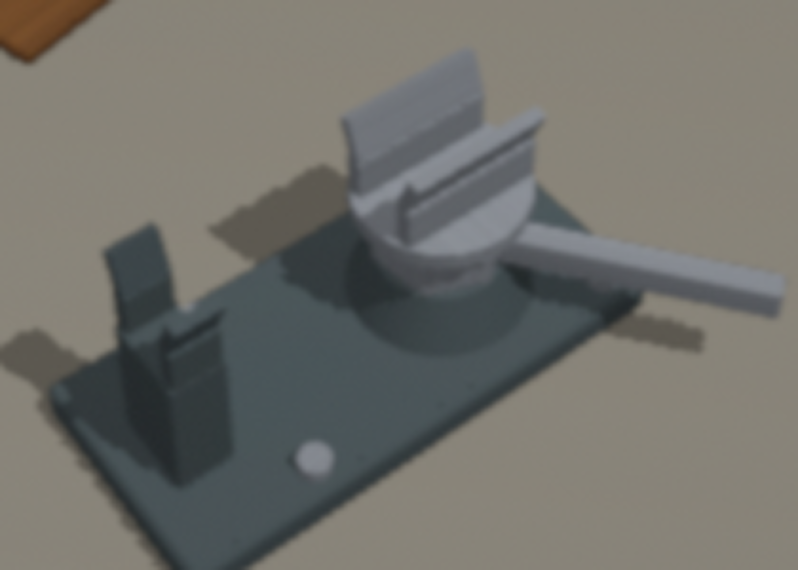

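The candidates for the bar are the short one at (388,265), about 145 mm; the middle one at (345,182), 200 x 16–20 mm; and the long one at (125,298), 265 mm. The stub at (282,82), batten at (402,165) and paddle at (297,175) look similar but aren't it. I'm choosing the middle one at (345,182), and the crop confirms it is a plain grey square bar. Next I'll fit the poses of the stand and bar.

```bash
python3 - <<'E'
from h import *
from scipy.optimize import least_squares
ct,cs=camera_model('top'),camera_model('scene')
T=lambda u,v:(80+u/4-.375,50+v/4-.375); S=lambda u,v:(190+u/3.8-.37,250+v/3.8-.37)
obs=[(ct,(-.07,.055,.018),T(224,541)),(ct,(-.07,-.055,.018),T(432,556)),(ct,(.16,-.055,.018),T(478,131)),
(cs,(-.07,.055,.018),S(640,292)),(cs,(.16,-.055,.018),S(55,388))]
def W(p,X):
    c,s=np.cos(p[2]),np.sin(p[2]);return np.array([p[0]+c*X[0]-s*X[1],p[1]+s*X[0]+c*X[1],X[2]])
for sel in (obs,obs[:3],obs[3:]):
    f=lambda p:np.concatenate([proj(cm,W(p,X))[0]-uv for cm,X,uv in sel])
    r=least_squares(f,[.55,.146,0]);print(r.x[:2],np.degrees(r.x[2]),r.fun.round(1))
    if sel is obs:p=r.x
# predicted features check
for n,cm in (('top',ct),('scene',cs)):
    img=grab_frame(n)[:,:,::-1].copy()
    big=cv2.resize(img,None,fx=4,fy=4,interpolation=cv2.INTER_CUBIC)
    for x0,x1 in ((-.032,.032),(.119,.141)):
        for y,z,col in ((.012,.08,(0,0,255)),(-.012,.08,(0,0,255)),(.019,.118,(0,255,0)),(-.019,.118,(0,255,0))):
            q=(proj(cm,[W(p,(x0,y,z)),W(p,(x1,y,z))])*4+1.5).astype(int);cv2.line(big,tuple(q[0]),tuple(q[1]),col,1)
    L=.14;a=np.radians(145)
    for k in (0,.175,.35):
        b=a-k;q=(proj(cm,[W(p,(.05*np.cos(b),.05*np.sin(b),.06)),W(p,(L*np.cos(b),L*np.sin(b),.06))])*4+1.5).astype(int);cv2.line(big,tuple(q[0]),tuple(q[1]),(255,0,255),1)
    o=(200,320) if n=='top' else (1000,760)
    cv2.imwrite(f'pics/ov_{n}.png',big[o[0]:o[0]+600,o[1]:o[1]+800] if n=='top' else big[1000:1600,800:1600])
# bar edges
f=grab_frame('top')
m=masks_of('top','bar')
m=[r for r in m if abs(np.nonzero(r['pixels'])[1].mean()-344)<15][0]['pixels']
v,u=np.nonzero(m);X=back(ct,np.c_[u,v],.014)[:,:2];c=X.mean(0);_,s,V=np.linalg.svd(X-c,full_matrices=False);print('bar',c,V[0],np.degrees(np.arctan2(V[0][1],V[0][0])))
E
```

```text
[0.54779789 0.14477948] -6.61510134213611 [-2.1 -0.2 -0.4  1.  -0.5 -1.3  2.2 -3.1 -3.5 -0.2]
[0.54734885 0.14268107] -6.387126570983954 [-1.   0.1  0.7  1.1  0.2 -1.3]
[0.54878474 0.14756293] -7.255156203736109 [ 3.2 -1.3 -3.1  0.3]
bar [ 0.48120372 -0.225827  ] [-0.99803286  0.06269293] 176.40560267149186
```

View pics/ov_top.png

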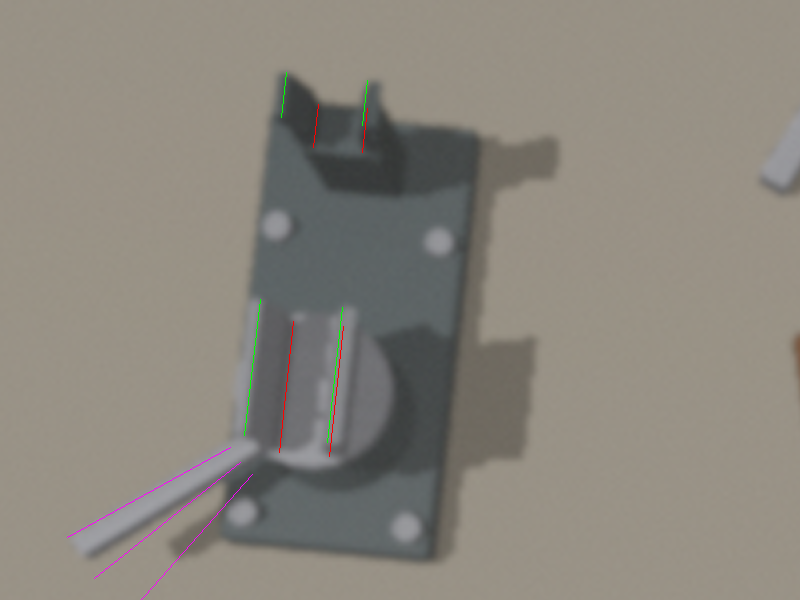

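View pics/ov_scene.png

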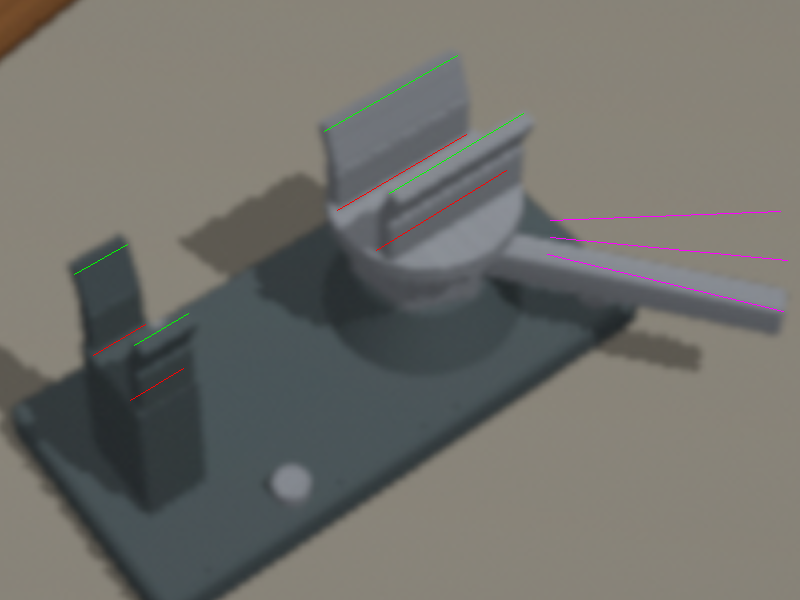

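The top overlay shows the stand model on the slots and plate to about 2 mm: origin (0.548, 0.144), yaw -6.5°. The lever lies near locknut = 0.33. The bar centre is (0.4815, -0.226), yaw -3.6°. Moving above the bar.

Emit:
drive_tool([
  [[0.338, 0.382, -0.03], [0, 0, -16.9]],
  [[0.338, 0.382, -0.03], [0, 0, -16.9]],
  [[0.338, 0.382, -0.03], [0, 0, -16.9]],
  [[0.338, 0.382, -0.03], [0, 0, -16.9]],
  [[0.338, 0.382, -0.03], [0, 0, -16.9]],
  [[0.338, 0.382, -0.03], [0, 0, -16.9]],
  [[0.338, 0.382, -0.03], [0, 0, -16.9]],
  [[0.338, 0.382, -0.03], [0, 0, -16.9]],
], fingers=-0.2)

```text
time: 1.5
tool_pos: [0.4093, -0.3076, 0.1866]
tool_rot: [0.0, 0.999, -0.032, 0.0]
contact_force: [1.2, -1.3, -0.2]
gripper_width: 0.599
```

Emit:
drive_tool([
  [[0.072, 0.082, -0.03], [0, 0, 0]],
  [[0.072, 0.082, -0.03], [0, 0, 0]],
  [[0.072, 0.082, -0.03], [0, 0, 0]],
  [[0.072, 0.082, -0.03], [0, 0, 0]],
  [[0.072, 0.082, -0.03], [0, 0, 0]],
])

```text
time: 2.0
tool_pos: [0.4799, -0.2281, 0.1568]
tool_rot: [0.0, 0.999, -0.032, -0.0]
contact_force: [0.0, -0.1, 0.3]
gripper_width: 0.601
```

```bash
python3 - <<'E'
from h import *
from scipy.spatial.transform import Rotation as Ro
s=state();q=s['tool_rot'];R=Ro.from_quat([q[1],q[2],q[3],q[0]]).as_matrix()
print(s['time'],s['tool_pos'],'xang',np.degrees(np.arctan2(R[1,0],R[0,0])),R[:,2])
cm=camera_model('wrist');f=grab_frame('wrist');print(cm)
m=masks_of('wrist','bar')
img=f[:,:,::-1].copy()
for r in m:
    v,u=np.nonzero(r['pixels']);X=back(cm,np.c_[u,v],.016)[:,:2]
    c,wh,a=cv2.minAreaRect((X*1000).astype(np.float32));print(r['confidence'],u.mean(),v.mean(),c,wh,a)
    img[r['pixels']]=img[r['pixels']]//2+np.array([0,0,100],np.uint8)
cv2.imwrite('pics/w1.png',np.hstack([f[:,:,::-1]]));cv2.imwrite('pics/w1m.png',img)
E
```

```text
2.0 [ 0.47993089 -0.22806736  0.15675547] xang -3.6265934962851922 [-3.15410414e-05 -9.62134567e-04 -9.99999537e-01]
{'fovy': 61.70440273005219, 'cx': 276.55143642792063, 'cy': 208.62484057011488, 'rvec': array([-1.98517011,  2.11589294,  0.34047632]), 'tvec': array([-0.19849671,  0.44429419,  0.48500618])}
0.66 275.3926518370407 170.6268432891777 (482.55902099609375, -228.71957397460938) (17.31879234313965, 199.35256958007812) 86.4250259399414
```

View pics/w1.png

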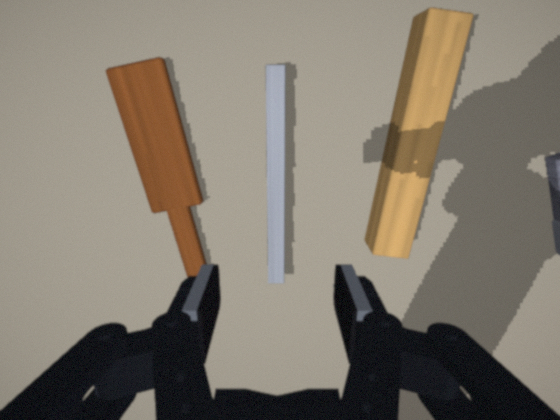

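The wrist view shows the bar upright at u≈275, v 64–282, centred between the pads (u 205 and 350). It measures 199 x 17 mm, centre (0.4826, -0.228). Descending and gripping.

Emit:
drive_tool([
  [[0.002, 0.0, -0.045], [0, 0, 0]],
  [[0.002, 0.0, -0.09], [0, 0, 0]],
  [[0.002, 0.0, -0.12], [0, 0, 0]],
  [[0.002, 0.0, -0.14], [0, 0, 0]],
  [[0.002, 0.0, -0.152], [0, 0, 0]],
  [[0.002, 0.0, -0.152], [0, 0, 0]],
])

```text
time: 2.7
tool_pos: [0.4807, -0.2276, 0.0031]
tool_rot: [-0.001, 0.999, -0.032, -0.001]
contact_force: [0.3, 0.6, -0.2]
gripper_width: 0.599
```

Emit:
drive_tool([
  [[0, 0.0, 0], [0, 0, 0]],
  [[0, 0, 0], [0, 0, 0]],
  [[0, 0, 0], [0, 0, 0]],
  [[0, 0, 0], [0, 0, 0]],
  [[0, 0, 0], [0, 0, 0]],
  [[0, 0, 0], [0, 0, 0]],
], fingers=1)

```text
time: 3.3
tool_pos: [0.4823, -0.2272, 0.0045]
tool_rot: [0.0, 1.0, -0.031, 0.0]
contact_force: [-0.2, -0.1, -0.2]
gripper_width: -0.001
```

Gripper reads fully shut, so the grasp missed. Looking.

```bash
python3 - <<'E'
from h import *
s=state();print(s['time'],s['tool_pos'],s['gripper_width'],s['contact_force'])
f=grab_frame('wrist');g=grab_frame('top');h=grab_frame('scene')
cv2.imwrite('pics/w2.png',f[:,:,::-1])
cv2.imwrite('pics/t2.png',cv2.resize(np.hstack([g[60:260,200:480],h[120:320,80:360]]),None,fx=1.42,fy=1.42)[:,:,::-1])
E
```

```text
3.3 [ 0.48231348 -0.22717566  0.00452534] -0.0007243657692514429 [-0.24826061 -0.13655191 -0.23694241]
```

View pics/w2.png

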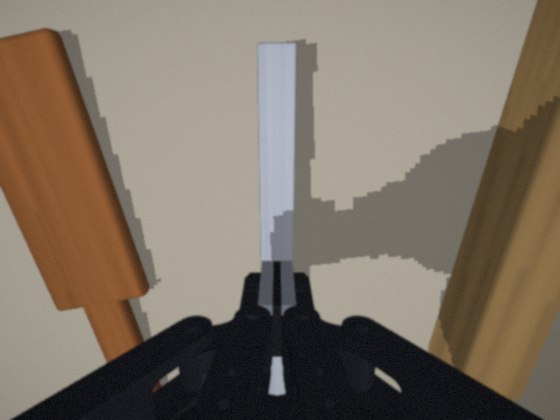

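View pics/t2.png

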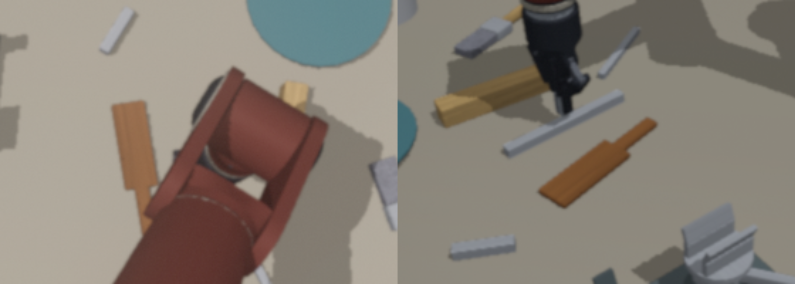

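```bash
python3 - <<'E'
from h import *
s=state();h=grab_frame('scene');cm=camera_model('scene')
print(proj(cm,[s['tool_pos'],s['tool_pos']+np.array([0,0,.019])]), proj(camera_model('wrist'),[s['tool_pos'],s['tool_pos']+np.array([0,0,.019])]))
cv2.imwrite('pics/s3.png',cv2.resize(h[130:250,130:290],None,fx=5,fy=5,interpolation=cv2.INTER_CUBIC)[:,:,::-1])
E
```

```text
[[198.02882939 207.01577132]
 [197.01289811 199.84496202]] [[274.48035702 257.85745564]
 [274.28607029 276.22978309]]
```

View pics/s3.png

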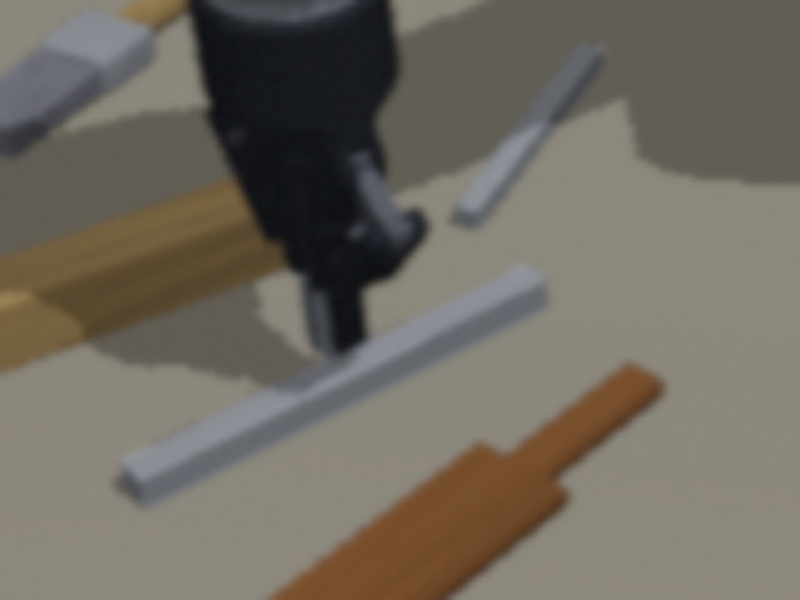

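```bash
python3 - <<'E'
from h import *
cm=camera_model('wrist');f=grab_frame('wrist')
K,R,t=P(cm);print('cam',-R.T@t, 'axis',R[2])
cv2.imwrite('pics/w4.png',cv2.resize(f[230:330,200:350],None,fx=5,fy=5,interpolation=cv2.INTER_CUBIC)[:,:,::-1])
for z in (0,.008,.016,.024):
    print(z,back(cm,[(258,43),(295,43),(260,250),(294,250)],z).round(4)[:,:2].tolist())
E
```

```text
cam [ 0.56309963 -0.23318384  0.16807659] axis [-0.31480218  0.01910902 -0.94896493]
0 [[0.5837, -0.2265], [0.5827, -0.2426], [0.4851, -0.2197], [0.4839, -0.2375]]
0.008 [[0.5827, -0.2269], [0.5818, -0.2422], [0.4888, -0.2203], [0.4877, -0.2373]]
0.016 [[0.5818, -0.2272], [0.5808, -0.2417], [0.4925, -0.221], [0.4915, -0.2371]]
0.024 [[0.5808, -0.2275], [0.5799, -0.2413], [0.4962, -0.2216], [0.4952, -0.2369]]
```

View pics/w4.png

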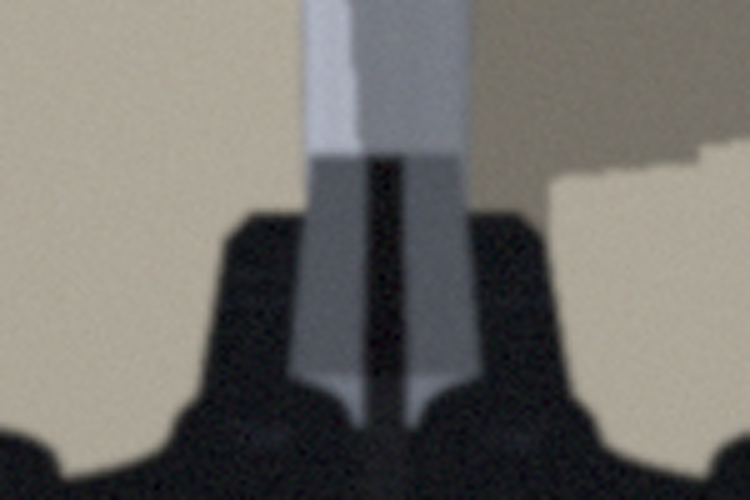

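The fingers have closed above the bar. In wrist and scene views the pad tips sit near z≈0.02 (scene pixel about (198,201)), although the reported TCP is z=0.0045. I'll touch the bar's top with small downward steps to measure the real tip offset.

Emit:
drive_tool([
  [[0, 0, -0.002], [0, 0, 0]],
  [[0, 0, -0.003], [0, 0, 0]],
  [[0, 0, -0.003], [0, 0, 0]],
])

```text
time: 3.85
tool_pos: [0.482, -0.2271, 0.001]
tool_rot: [-0.0, 1.0, -0.032, -0.0]
contact_force: [-0.4, 1.2, 1.2]
gripper_width: 0.004
```

Emit:
drive_tool([
  [[0, 0, -0.002], [0, 0, 0]],
  [[0, 0, -0.003], [0, 0, 0]],
  [[0, 0, -0.003], [0, 0, 0]],
])

```text
time: 4.15
tool_pos: [0.482, -0.2271, -0.0019]
tool_rot: [-0.0, 1.0, -0.032, -0.0]
contact_force: [-0.2, -0.5, 0.3]
gripper_width: 0.003
```

Emit:
drive_tool([
  [[0, 0, -0.002], [0, 0, 0]],
  [[0, 0, -0.003], [0, 0, 0]],
  [[0, 0, -0.003], [0, 0, 0]],
])

```text
time: 4.45
tool_pos: [0.482, -0.2271, -0.0049]
tool_rot: [-0.0, 1.0, -0.032, -0.0]
contact_force: [0.3, -0.2, 0.3]
gripper_width: -0.002
```

```bash
python3 - <<'E'
from h import *
s=state();print(s['time'],s['tool_pos'],s['contact_force'],s['joint_pos'],s['joint_efforts'])
h=grab_frame('scene')
cv2.imwrite('pics/s5.png',cv2.resize(h[130:250,130:290],None,fx=5,fy=5,interpolation=cv2.INTER_CUBIC)[:,:,::-1])
f=grab_frame('wrist');cv2.imwrite('pics/w5.png',cv2.resize(f[130:330,150:400],None,fx=3,fy=3,interpolation=cv2.INTER_CUBIC)[:,:,::-1])
E
```

```text
4.45 [ 0.48200552 -0.22711841 -0.00493733] [ 0.26771873 -0.21521556  0.29846817] [-5.80042752e-01  7.38794778e-02  1.97822523e+00 -1.10252033e-05
  1.08994224e+00  1.05397846e+00] [-9.82934609e-03 -3.40084720e+01 -3.08114219e+01 -1.64188809e-04
 -1.46889291e-02 -1.05950355e-05]
```

View pics/s5.png

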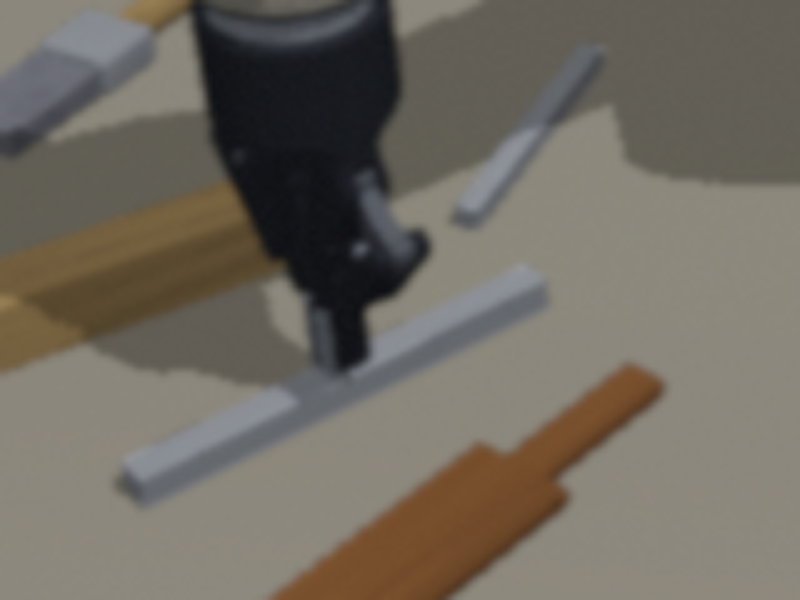

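View pics/w5.png

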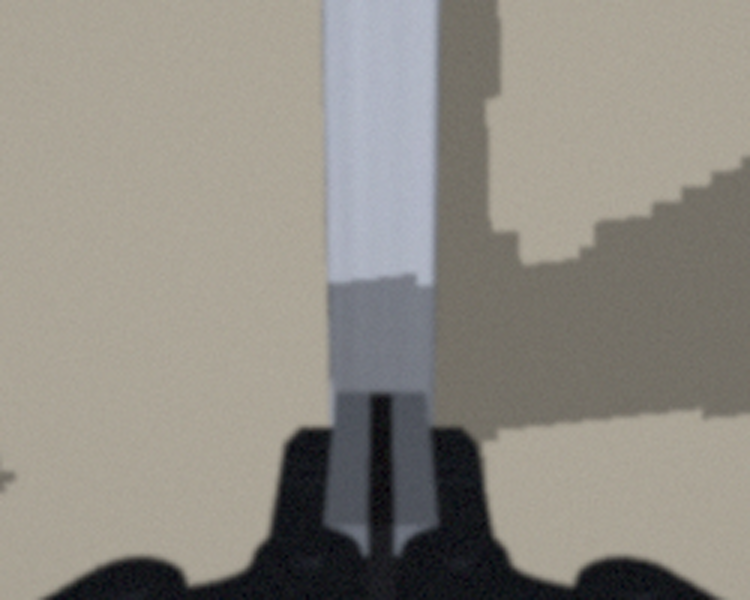

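Emit:
drive_tool([
  [[0, 0, -0.0015], [0, 0, 0]],
  [[0, 0, -0.0015], [0, 0, 0]],
])

```text
time: 4.75
tool_pos: [0.4825, -0.2274, -0.0055]
tool_rot: [0.0, 1.0, -0.032, 0.0]
contact_force: [-2.0, 0.5, 3.9]
gripper_width: 0.001
```

Emit:
drive_tool([
  [[0, 0, -0.0015], [0, 0, 0]],
  [[0, 0, -0.0015], [0, 0, 0]],
])

```text
time: 4.95
tool_pos: [0.4825, -0.2274, -0.0055]
tool_rot: [-0.0, 1.0, -0.031, -0.0]
contact_force: [-5.7, 3.5, 14.5]
gripper_width: -0.001
```

The tips touched the bar top (z=0.016) at reported z=-0.0055, so they sit about 21 mm above the reported TCP. To straddle the bar I need a reported z of about -0.020. Lifting, opening and descending again.

Emit:
drive_tool([
  [[0, 0, 0.02], [0, 0, 0]],
  [[0, 0, 0.025], [0, 0, 0]],
  [[0, 0, 0.025], [0, 0, 0]],
  [[0, 0, 0.025], [0, 0, 0]],
  [[0, 0, 0.025], [0, 0, 0]],
], fingers=-0.2)

```text
time: 5.45
tool_pos: [0.4815, -0.2268, 0.0163]
tool_rot: [-0.0, 1.0, -0.032, -0.001]
contact_force: [0.7, 0.8, -0.4]
gripper_width: 0.602
```

Emit:
drive_tool([
  [[0, 0, -0.015], [0, 0, 0]],
  [[0, 0, -0.027], [0, 0, 0]],
  [[0, 0, -0.034], [0, 0, 0]],
  [[0, 0, -0.037], [0, 0, 0]],
  [[0, 0, -0.037], [0, 0, 0]],
])

```text
time: 5.95
tool_pos: [0.4816, -0.2268, -0.0208]
tool_rot: [-0.0, 1.0, -0.032, -0.001]
contact_force: [-0.8, 0.1, -0.2]
gripper_width: 0.599
```

Emit:
drive_tool([
  [[0, 0.0, 0], [0, 0, 0]],
  [[0, 0, 0], [0, 0, 0]],
  [[0, 0, 0], [0, 0, 0]],
  [[0, 0, 0], [0, 0, 0]],
  [[0, 0, 0], [0, 0, 0]],
], fingers=1)

```text
time: 6.45
tool_pos: [0.4828, -0.2275, -0.0188]
tool_rot: [0.0, 1.0, -0.032, 0.001]
contact_force: [-0.8, 0.4, 5.2]
gripper_width: 0.167
```

Emit:
drive_tool([
  [[0, 0, 0.02], [0, 0, 0]],
  [[0, 0, 0.05], [0, 0, 0]],
  [[0, 0, 0.09], [0, 0, 0]],
  [[0, 0, 0.13], [0, 0, 0]],
  [[0, 0, 0.16], [0, 0, 0]],
  [[0, 0, 0.16], [0, 0, 0]],
])

```text
time: 7.05
tool_pos: [0.4845, -0.2288, 0.1446]
tool_rot: [0.002, 0.999, -0.032, 0.004]
contact_force: [1.0, -0.8, -3.9]
gripper_width: 0.166
```

```bash
python3 - <<'E'
from h import *
s=state();print(s['time'],s['tool_pos'],s['gripper_width'],s['contact_force'])
f=grab_frame('wrist');h=grab_frame('scene')
cv2.imwrite('pics/a6.png',cv2.resize(np.hstack([f,h]),None,fx=.7,fy=.7,interpolation=cv2.INTER_AREA)[:,:,::-1])
E
```

```text
7.05 [ 0.48454807 -0.22878762  0.14463268] 0.16632609800501 [ 0.9758806  -0.77006774 -3.94189979]
```

View pics/a6.png

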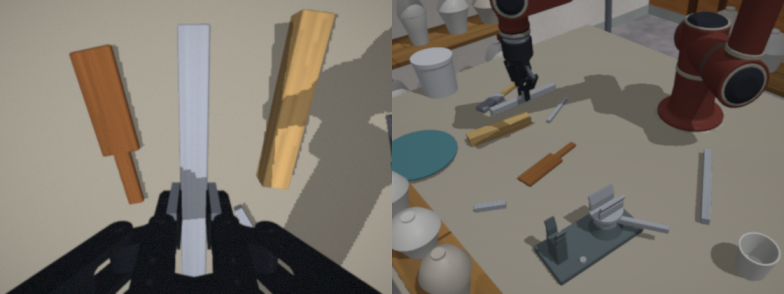

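The bar is gripped at its middle and level (0.4 kg on the wrist). Carrying it over the stand.

Emit:
drive_tool([
  [[0.007, 0.018, 0], [0, 0, -0.2]],
  [[0.021, 0.054, 0], [0, 0, -0.5]],
  [[0.038, 0.098, 0], [0, 0, -0.8]],
  [[0.055, 0.142, 0], [0, 0, -1.1]],
  [[0.072, 0.186, 0], [0, 0, -1.5]],
  [[0.089, 0.23, 0], [0, 0, -1.9]],
  [[0.106, 0.274, 0], [0, 0, -2.3]],
  [[0.121, 0.312, 0], [0, 0, -2.6]],
])

```text
time: 7.95
tool_pos: [0.601, 0.0871, 0.1352]
tool_rot: [0.0, 0.999, -0.054, -0.004]
contact_force: [0.2, -0.6, -5.4]
gripper_width: 0.168
```

Emit:
drive_tool([
  [[0.013, 0.033, 0], [0, 0, -0.2]],
  [[0.018, 0.045, 0], [0, 0, -0.3]],
  [[0.02, 0.051, 0], [0, 0, -0.3]],
  [[0.02, 0.051, 0], [0, 0, -0.3]],
  [[0.02, 0.051, 0], [0, 0, -0.3]],
])

```text
time: 8.45
tool_pos: [0.6223, 0.1346, 0.1389]
tool_rot: [0.0, 0.998, -0.057, -0.001]
contact_force: [-0.5, 0.6, -5.7]
gripper_width: 0.172
```

```bash
cat > look.py <<'E'
from h import *
import sys
from scipy.spatial.transform import Rotation as Ro
s=state();q=s['tool_rot'];R=Ro.from_quat([q[1],q[2],q[3],q[0]]).as_matrix()
print(s['time'],s['tool_pos'],'yaw',np.degrees(np.arctan2(R[1,0],R[0,0])),s['gripper_width'],s['contact_force'])
n=sys.argv[1]
cw=camera_model('wrist');f=grab_frame('wrist');h=grab_frame('scene');g=grab_frame('top')
np.savez(f'pics/{n}.npz',w=f,s=h,t=g,**{k:cw[k] for k in cw})
cv2.imwrite(f'pics/{n}_w.png',f[:,:,::-1])
cv2.imwrite(f'pics/{n}_s.png',cv2.resize(h[220:400,170:410],None,fx=3.3,fy=3.3,interpolation=cv2.INTER_CUBIC)[:,:,::-1])
cv2.imwrite(f'pics/{n}_t.png',cv2.resize(g[40:220,60:300],None,fx=3.3,fy=3.3,interpolation=cv2.INTER_CUBIC)[:,:,::-1])
E
python3 look.py b7
```

```text
8.45 [0.62228421 0.13455002 0.1389219 ] yaw -6.579268463951385 0.17163160958182802 [-0.53398178  0.60645992 -5.7380598 ]
```

View pics/b7_w.png

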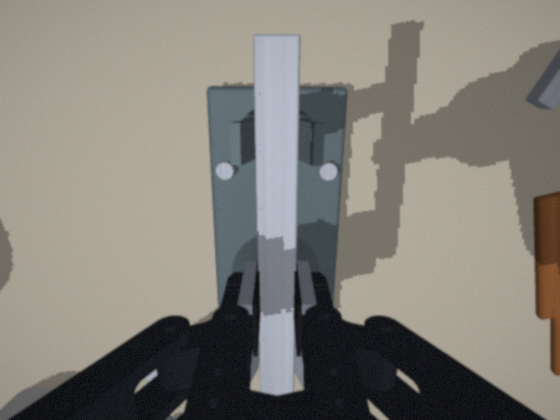

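View pics/b7_s.png

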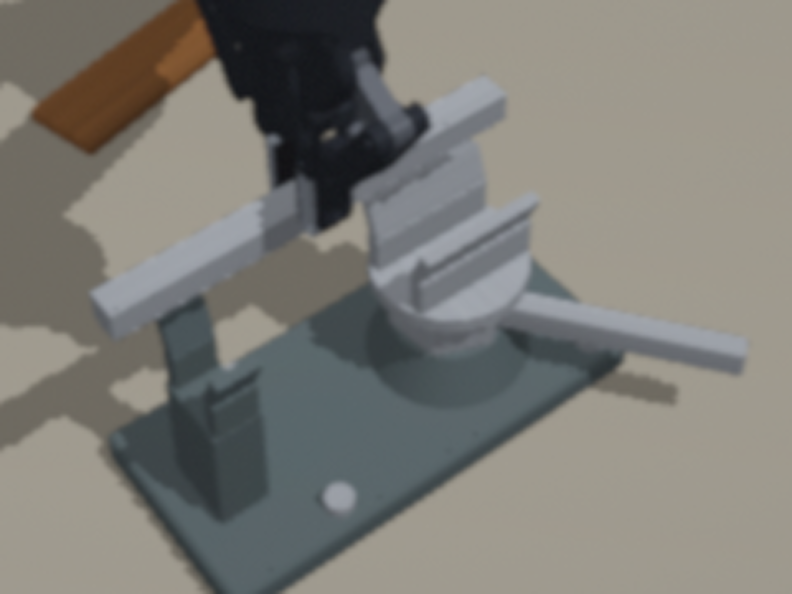

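View pics/b7_t.png

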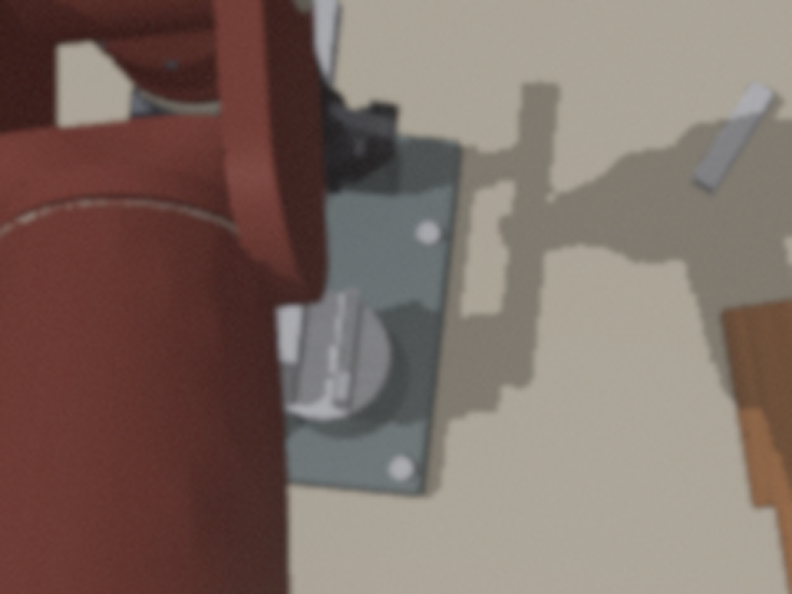

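```bash
python3 - <<'E'
from h import *
d=np.load('pics/b7.npz');cm={k:d[k] for k in('fovy','cx','cy','rvec','tvec')}
X=back(cm,[(208,88),(347,88),(218,300),(336,300)],.018);print(X)
e=X[0]-X[1];print(np.linalg.norm(e),'yaw',np.degrees(np.arctan2(e[1],e[0]))-90)
a=np.radians(-6.6);m=(X[0]+X[1])/2;print('origin',m[:2]-.16*np.array([np.cos(a),np.sin(a)]))
# bar far end top corners, top z = tool_z+.019+.016
B=back(cm,[(254,35),(299,35)],.139+.019+.016);print(B,np.linalg.norm(B[0]-B[1]))
b=(B[0]+B[1])/2;print('bar centre',b[:2]-.1*np.array([np.cos(a),np.sin(a)]))
E
```

```text
[[0.71134081 0.1757737  0.018     ]
 [0.69913729 0.07004541 0.018     ]
 [0.52543092 0.19950014 0.018     ]
 [0.51263609 0.08992465 0.018     ]]
0.10643024474431712 yaw -6.584137040332109
origin [0.54629941 0.1412995 ]
[[0.72151623 0.12961016 0.174     ]
 [0.7198124  0.11481486 0.174     ]] 0.014893084050228522
bar centre [0.62132703 0.13370622]
```

From the wrist view, the plate's far edge (208–347, v=88) and the bar (255–299, v=35) share the centreline u≈277. Yaw is -6.58° for both and the lateral error is about 1 mm. Lowering.

Emit:
drive_tool([
  [[0, 0, -0.015], [0, 0, 0]],
  [[0, 0, -0.035], [0, 0, 0]],
  [[0, 0, -0.05], [0, 0, 0]],
  [[0, 0, -0.058], [0, 0, 0]],
  [[0, 0, -0.06], [0, 0, 0]],
  [[0, 0, -0.06], [0, 0, 0]],
])

```text
time: 9.2
tool_pos: [0.6232, 0.1357, 0.0801]
tool_rot: [0.0, 0.998, -0.057, -0.0]
contact_force: [-0.5, -0.7, -3.9]
gripper_width: 0.167
```

Emit:
drive_tool([
  [[0, 0, -0.005], [0, 0, 0]],
  [[0, 0, -0.01], [0, 0, 0]],
  [[0, 0, -0.014], [0, 0, 0]],
  [[0, 0, -0.014], [0, 0, 0]],
])

```text
time: 9.6
tool_pos: [0.6226, 0.1358, 0.0654]
tool_rot: [0.0, 0.998, -0.057, -0.001]
contact_force: [0.1, -0.2, -5.2]
gripper_width: 0.167
```

```bash
python3 look.py c8
```

```text
9.6 [0.62255161 0.13575225 0.06542545] yaw -6.513970208992649 0.16715687322675543 [ 0.07769529 -0.18414153 -5.23785258]
```

View pics/c8_w.png

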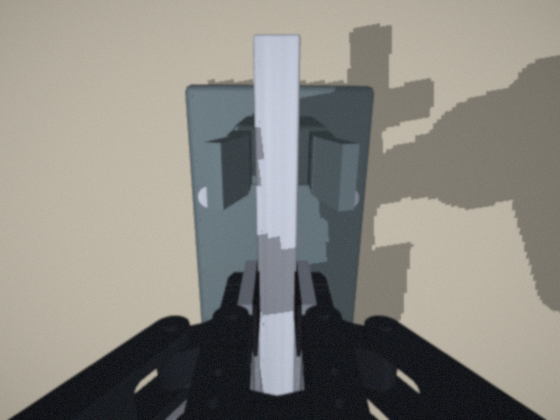

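View pics/c8_s.png

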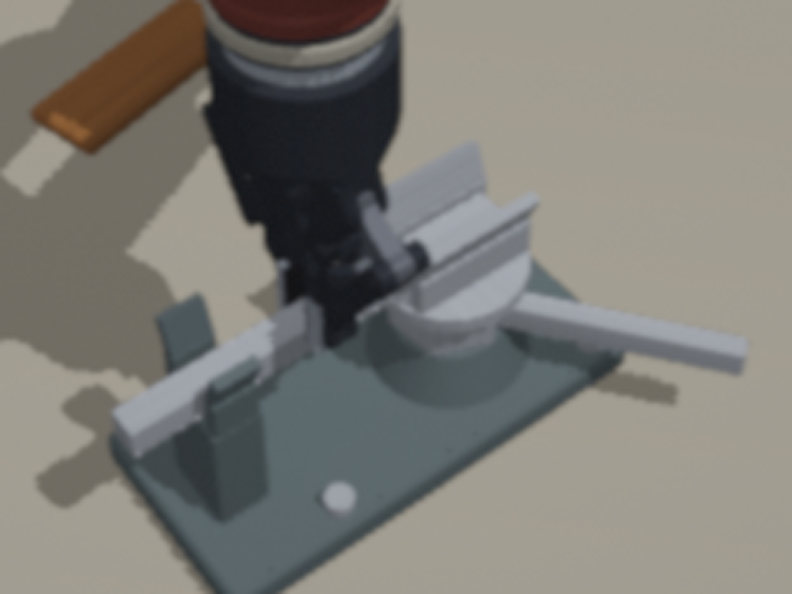

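The bar is inside both slots, about 2 mm to the left (plate midline u=280.5, bar u=277). I'll correct 1.5 mm in -y and lower until it touches.

Emit:
drive_tool([
  [[0, -0.0015, 0], [0, 0, 0]],
  [[0, -0.0015, -0.0015], [0, 0, 0]],
  [[0, -0.0015, -0.003], [0, 0, 0]],
  [[0, -0.0015, -0.003], [0, 0, 0]],
])

```text
time: 10.15
tool_pos: [0.6229, 0.1342, 0.063]
tool_rot: [0.0, 0.998, -0.057, -0.0]
contact_force: [-0.3, 0.3, -5.4]
gripper_width: 0.165
```

Emit:
drive_tool([
  [[0, 0, -0.001], [0, 0, 0]],
  [[0, 0, -0.001], [0, 0, 0]],
])

```text
time: 10.35
tool_pos: [0.6231, 0.1343, 0.0621]
tool_rot: [0.0, 0.998, -0.057, -0.0]
contact_force: [0.4, 0.4, -4.1]
gripper_width: 0.165
```

Emit:
drive_tool([
  [[0, 0, -0.001], [0, 0, 0]],
  [[0, 0, -0.0015], [0, 0, 0]],
  [[0, 0, -0.0015], [0, 0, 0]],
])

```text
time: 10.65
tool_pos: [0.6234, 0.1343, 0.0613]
tool_rot: [-0.0, 0.998, -0.057, 0.0]
contact_force: [-1.3, -0.7, -2.6]
gripper_width: 0.166
```

The floor is taking the load. Releasing and rising.

Emit:
drive_tool([
  [[0, 0, 0], [0, 0, 0]],
  [[0, 0, 0], [0, 0, 0]],
  [[0, 0, 0], [0, 0, 0]],
  [[0, 0, 0], [0, 0, 0]],
  [[0, 0, 0], [0, 0, 0]],
], fingers=0)

```text
time: 11.15
tool_pos: [0.6234, 0.1343, 0.0611]
tool_rot: [-0.0, 0.998, -0.057, 0.0]
contact_force: [1.1, -0.2, -0.9]
gripper_width: 0.502
```

Emit:
drive_tool([
  [[0, 0, 0.02], [0, 0, 0]],
  [[0, 0, 0.05], [0, 0, 0]],
  [[0, 0, 0.09], [0, 0, 0]],
  [[0, 0, 0.12], [0, 0, 0]],
  [[0, 0, 0.12], [0, 0, 0]],
])

```text
time: 11.65
tool_pos: [0.6266, 0.1346, 0.1878]
tool_rot: [-0.001, 0.998, -0.057, 0.006]
contact_force: [-0.3, -1.1, 0.3]
gripper_width: 0.503
```

```bash
python3 look.py d9
```

```text
11.65 [0.62663382 0.13464464 0.18783523] yaw -6.519957777158146 0.5032127622281714 [-0.33233874 -1.05009062  0.29822644]
```

View pics/d9_w.png

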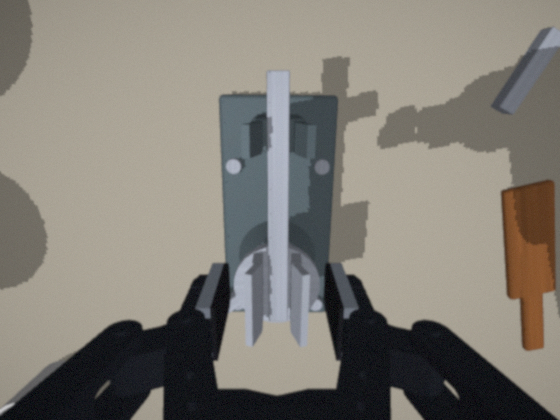

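View pics/d9_s.png

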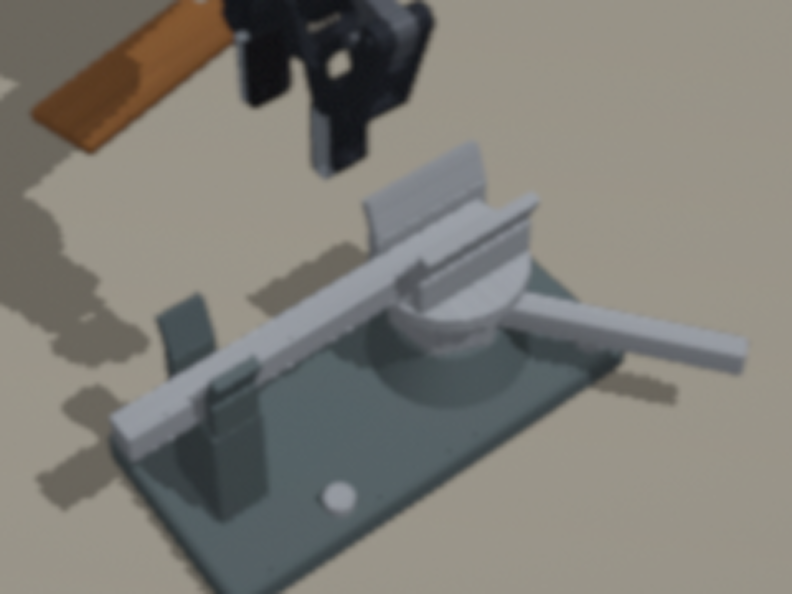

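The bar lies flat in both slots: in the wrist view it runs (278,70)–(278,320) between the cheeks. Next I'll measure the lever and plan the push arc.

```bash
cat > plan.py <<'E'
from h import *
O=np.array([.547,.1425])
def Pp(phi,d,r=.115):
    a=np.radians(phi);return O+r*np.array([np.cos(a),np.sin(a)])+d*np.array([-np.sin(a),np.cos(a)])
E
python3 - <<'E'
from plan import *
ct,cs=camera_model('top'),camera_model('scene')
d=np.load('pics/d9.npz')
# lever tip: top (earlier crop) & scene (d9_s crop scale 3.3 offset 170,220): top face end corners
X=back(ct,[(80+70/4,50+537/4),(80+88/4,50+556/4)],.06);print(X)
S=back(cs,[(170+747/3.3,220+340/3.3),(170+742/3.3,220+350/3.3)],.06);print(S)
for m in (X.mean(0)[:2],S[0][:2]):
    v=m-O;print(np.hypot(*v),np.degrees(np.arctan2(v[1],v[0])))
for phi,dd in ((118,.045),(118,.03),(90,.017),(58,.017),(50,.017)): print(phi,dd,Pp(phi,dd))
E
```

```text
[[0.48085609 0.26598869 0.06      ]
 [0.47129911 0.25724308 0.06      ]]
[[0.47372801 0.26385629 0.06      ]
 [0.47993408 0.26570311 0.06      ]]
0.13863109489639128 120.76985232480213
0.1417608267521162 121.12256193184778
118 0.045 [0.45327813 0.22291275]
118 0.03 [0.46652234 0.22995483]
90 0.017 [0.53   0.2575]
58 0.017 [0.5935239  0.24903416]
50 0.017 [0.60789782 0.2415225 ]
```

Emit:
drive_tool([
  [[-0.03, 0.014, 0], [0, 0, 6]],
  [[-0.065, 0.031, 0], [0, 0, 14]],
  [[-0.1, 0.048, 0], [0, 0, 22]],
  [[-0.135, 0.065, 0], [0, 0, 30]],
  [[-0.16, 0.077, 0], [0, 0, 35.5]],
  [[-0.174, 0.084, 0], [0, 0, 37.5]],
  [[-0.174, 0.084, 0], [0, 0, 37.5]],
  [[-0.174, 0.084, 0], [0, 0, 37.5]],
], fingers=1)

```text
time: 12.6
tool_pos: [0.4494, 0.218, 0.1802]
tool_rot: [0.0, 0.964, 0.267, -0.0]
contact_force: [-1.1, -0.8, 0.3]
gripper_width: -0.001
```

```bash
python3 look.py e10
```

```text
12.6 [0.44939236 0.21801839 0.18015134] yaw 30.91666715808392 -0.0007852197650071265 [-1.14123988 -0.807405    0.28907058]
```

View pics/e10_w.png

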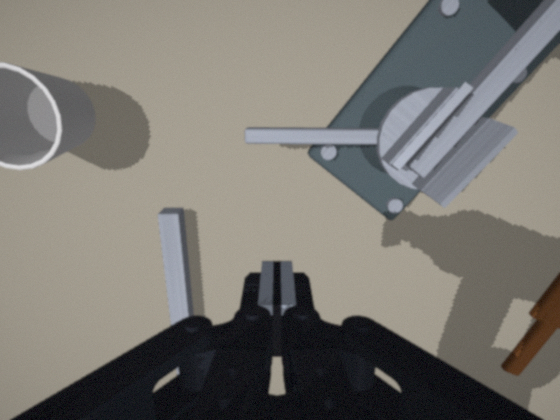

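View pics/e10_t.png

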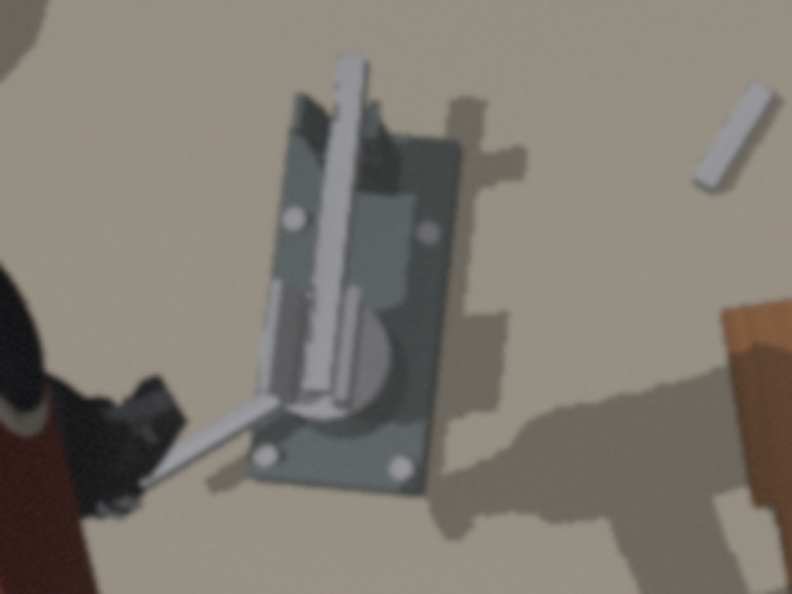

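The wrist view shows the lever running from (246,135) to (380,137), square to the push direction, with the fingers (u=277) about 22 mm in from its end. The long spare bar at (172,210) is clear. Lowering behind the lever.

Emit:
drive_tool([
  [[0, 0, -0.03], [0, 0, 0]],
  [[0, 0, -0.07], [0, 0, 0]],
  [[0, 0, -0.11], [0, 0, 0]],
  [[0, 0, -0.14], [0, 0, 0]],
  [[0, 0, -0.16], [0, 0, 0]],
  [[0, 0, -0.168], [0, 0, 0]],
  [[0, 0, -0.168], [0, 0, 0]],
])

```text
time: 13.45
tool_pos: [0.4488, 0.2177, 0.0117]
tool_rot: [0.0, 0.964, 0.267, -0.001]
contact_force: [-0.3, -0.5, 0.1]
gripper_width: -0.001
```

```bash
python3 look.py f11; python3 - <<'E'
from plan import *
s=state();p=s['tool_pos'][:2]
prev=None
for phi,d in [(121,.035),(121,.027),(121,.02),(118,.017),(114,.017),(110,.017),(106,.017),(102,.017),(98,.017),(94,.017),(90,.017),(86,.017),(82,.017),(78,.017),(74,.017),(70,.017),(66,.017),(62,.017),(58,.017),(54,.017),(50,.017)]:
    print(phi,d,(Pp(phi,d)).round(4),(Pp(phi,d)-np.array([.4492,.2179])).round(4))
E
```

```text
13.45 [0.44879272 0.21768559 0.01166933] yaw 30.92209413040609 -0.0005247899678674402 [-0.28342907 -0.45936715  0.06486323]
121 0.035 [0.4578 0.223 ] [0.0086 0.0051]
121 0.027 [0.4646 0.2272] [0.0154 0.0093]
121 0.02 [0.4706 0.2308] [0.0214 0.0129]
118 0.017 [0.478  0.2361] [0.0288 0.0182]
114 0.017 [0.4847 0.2406] [0.0355 0.0227]
110 0.017 [0.4917 0.2448] [0.0425 0.0269]
106 0.017 [0.499  0.2484] [0.0498 0.0305]
102 0.017 [0.5065 0.2515] [0.0573 0.0336]
98 0.017 [0.5142 0.254 ] [0.065  0.0361]
94 0.017 [0.522 0.256] [0.0728 0.0381]
90 0.017 [0.53   0.2575] [0.0808 0.0396]
86 0.017 [0.5381 0.2584] [0.0889 0.0405]
82 0.017 [0.5462 0.2587] [0.097  0.0408]
78 0.017 [0.5543 0.2585] [0.1051 0.0406]
74 0.017 [0.5624 0.2577] [0.1132 0.0398]
70 0.017 [0.5704 0.2564] [0.1212 0.0385]
66 0.017 [0.5782 0.2545] [0.129  0.0366]
62 0.017 [0.586 0.252] [0.1368 0.0341]
58 0.017 [0.5935 0.249 ] [0.1443 0.0311]
54 0.017 [0.6008 0.2455] [0.1516 0.0276]
50 0.017 [0.6079 0.2415] [0.1587 0.0236]
```

View pics/f11_w.png

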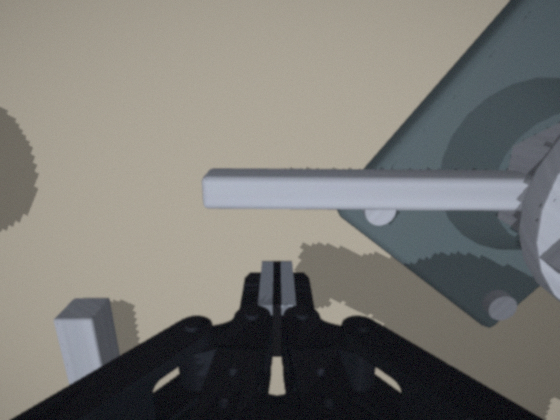

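View pics/f11_s.png

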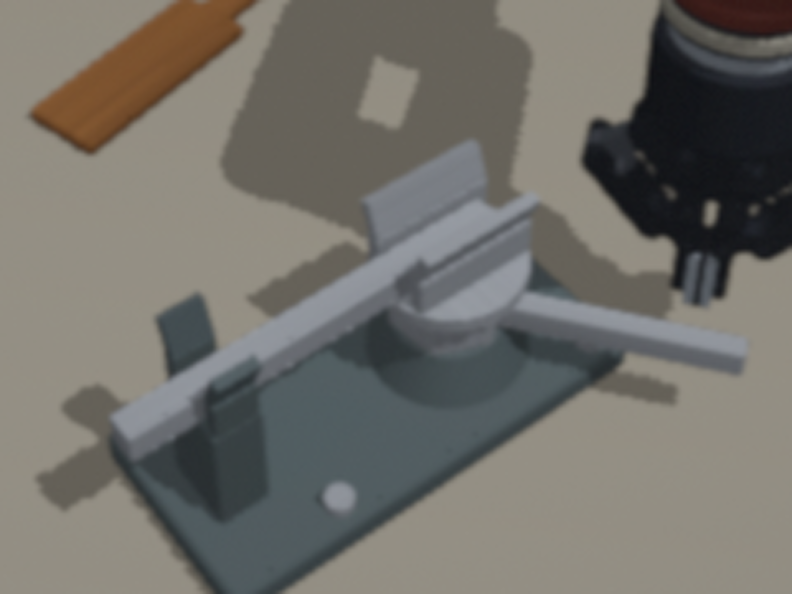

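The fingers are behind the lever: tips at v≈261, lever's near edge at v≈208. Starting the push arc.

Emit:
drive_tool([
  [[0.0086, 0.0051, 0], [0, 0, 0]],
  [[0.0154, 0.0093, 0], [0, 0, 0]],
  [[0.0214, 0.0129, 0], [0, 0, 0]],
  [[0.0288, 0.0182, 0], [0, 0, -3]],
  [[0.0355, 0.0227, 0], [0, 0, -7]],
  [[0.0425, 0.0269, 0], [0, 0, -11]],
])

```text
time: 14.2
tool_pos: [0.492, 0.2456, 0.0129]
tool_rot: [0.0, 0.985, 0.172, -0.001]
contact_force: [-2.4, -1.2, 1.8]
gripper_width: 0.001
```

```bash
python3 look.py g12
```

```text
14.2 [0.49198894 0.24557164 0.01293124] yaw 19.837505667902803 0.0007817692742792634 [-2.38435331 -1.22565785  1.81605365]
```

View pics/g12_w.png

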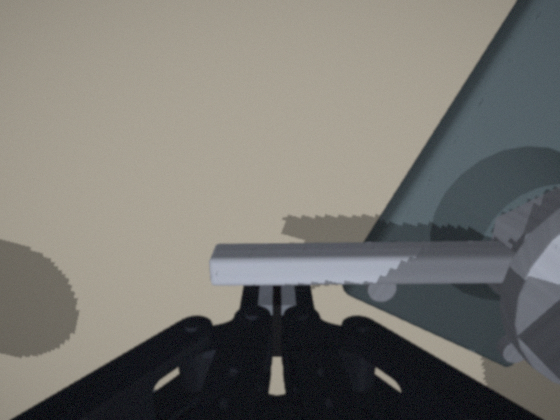

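View pics/g12_s.png

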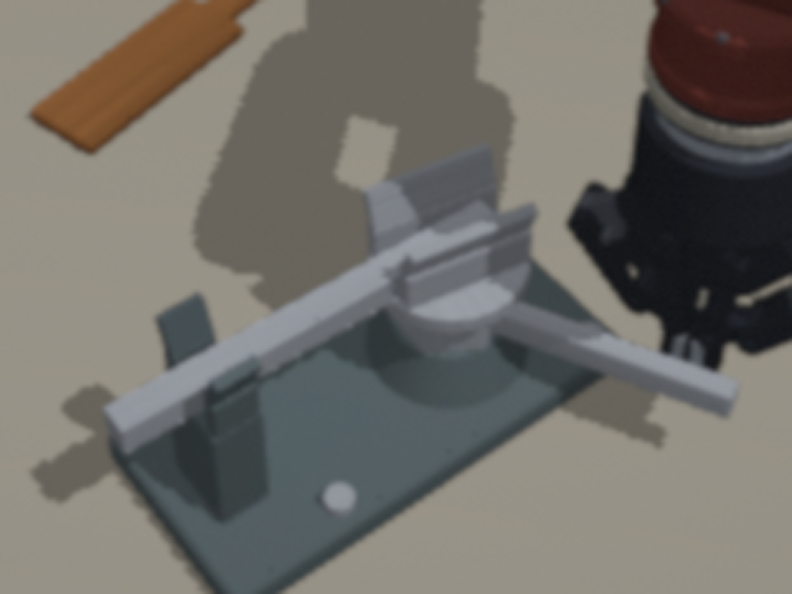

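Contact made: the lever is moving and the screw has taken up its play against the bar. Continuing the arc.

Emit:
drive_tool([
  [[0.0037, 0.0018, 0], [0, 0, -2]],
  [[0.0073, 0.0036, 0], [0, 0, -4]],
  [[0.011, 0.0052, 0], [0, 0, -6]],
  [[0.0148, 0.0067, 0], [0, 0, -8]],
  [[0.0186, 0.008, 0], [0, 0, -10]],
  [[0.0225, 0.0092, 0], [0, 0, -12]],
  [[0.0264, 0.0102, 0], [0, 0, -14]],
  [[0.0303, 0.0112, 0], [0, 0, -16]],
])

```text
time: 15.15
tool_pos: [0.5208, 0.2568, 0.0126]
tool_rot: [-0.0, 0.999, 0.035, -0.001]
contact_force: [-5.0, 0.9, 2.3]
gripper_width: 0.002
```

```bash
python3 look.py g13
```

```text
15.15 [0.52075395 0.25676692 0.01261441] yaw 3.9933817722879605 0.001758656880642179 [-4.96187071  0.86601534  2.33574687]
```

View pics/g13_s.png

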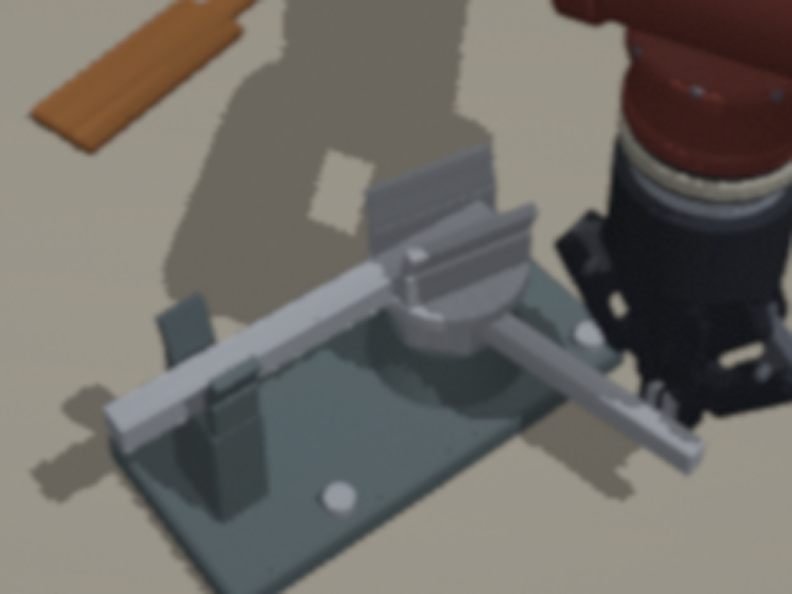

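View pics/g13_w.png

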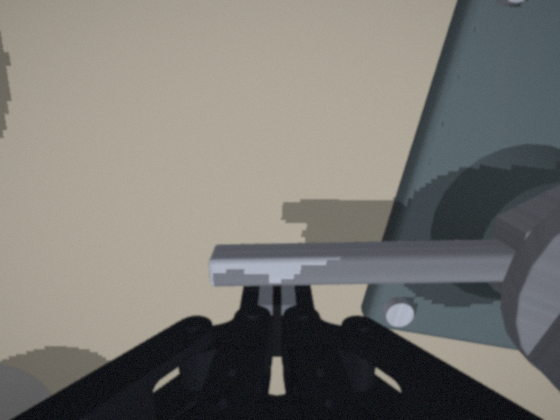

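The screw is held and the nut is turning (about 5 N). Continuing.

Emit:
drive_tool([
  [[0.004, 0.0008, 0], [0, 0, -2]],
  [[0.008, 0.0015, 0], [0, 0, -4]],
  [[0.012, 0.002, 0], [0, 0, -6]],
  [[0.0161, 0.0024, 0], [0, 0, -8]],
  [[0.0202, 0.0026, 0], [0, 0, -10]],
  [[0.0242, 0.0027, 0], [0, 0, -12]],
  [[0.0283, 0.0027, 0], [0, 0, -14]],
  [[0.0323, 0.0025, 0], [0, 0, -16]],
])

```text
time: 16.1
tool_pos: [0.5534, 0.2596, 0.0125]
tool_rot: [-0.001, 0.995, -0.105, -0.001]
contact_force: [-3.8, 3.6, 0.6]
gripper_width: -0.0
```

Emit:
drive_tool([
  [[0.004, -0.0003, 0], [0, 0, -2]],
  [[0.0081, -0.0008, 0], [0, 0, -4]],
  [[0.0121, -0.0014, 0], [0, 0, -6]],
  [[0.0161, -0.0021, 0], [0, 0, -8]],
  [[0.02, -0.003, 0], [0, 0, -10]],
  [[0.0239, -0.004, 0], [0, 0, -12]],
])

```text
time: 16.7
tool_pos: [0.5775, 0.2559, 0.0126]
tool_rot: [-0.001, 0.978, -0.208, -0.001]
contact_force: [-3.1, 3.9, -1.1]
gripper_width: 0.003
```

```bash
python3 look.py g14
```

```text
16.7 [0.57748663 0.25585263 0.01256631] yaw -24.00856532550097 0.003297806110983357 [-3.14856009  3.90940174 -1.05388773]
```

View pics/g14_s.png

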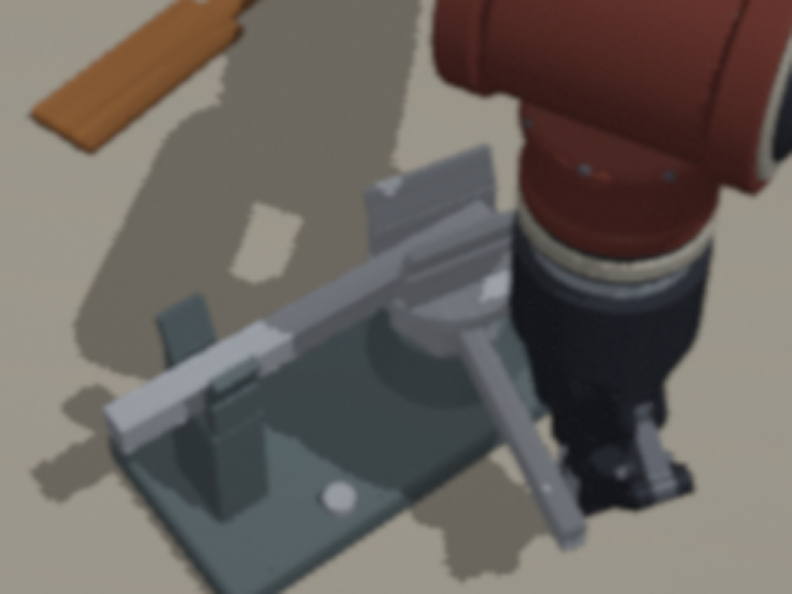

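View pics/g14_w.png

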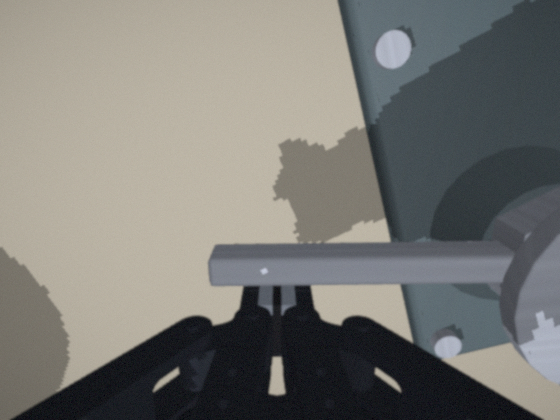

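Emit:
drive_tool([
  [[0.0039, -0.0012, 0], [0, 0, -2]],
  [[0.0078, -0.0025, 0], [0, 0, -4]],
  [[0.0116, -0.004, 0], [0, 0, -6]],
  [[0.0116, -0.004, 0], [0, 0, -6]],
])

```text
time: 17.25
tool_pos: [0.5897, 0.251, 0.0127]
tool_rot: [-0.0, 0.966, -0.258, 0.0]
contact_force: [-2.0, 2.3, -0.2]
gripper_width: 0.003
```

Emit:
drive_tool([
  [[0.0037, -0.0015, 0], [0, 0, -2]],
  [[0.0037, -0.0015, 0], [0, 0, -2]],
])

```text
time: 17.45
tool_pos: [0.5934, 0.2494, 0.0128]
tool_rot: [-0.0, 0.961, -0.275, 0.0]
contact_force: [-1.8, 1.7, -0.2]
gripper_width: 0.001
```

Emit:
drive_tool([
  [[0.0037, -0.0017, 0], [0, 0, -2]],
  [[0.0037, -0.0017, 0], [0, 0, -2]],
])

```text
time: 17.65
tool_pos: [0.5971, 0.2477, 0.0128]
tool_rot: [-0.0, 0.956, -0.292, 0.0]
contact_force: [-1.1, 2.1, -1.4]
gripper_width: -0.001
```

Emit:
drive_tool([
  [[0.0036, -0.0018, 0], [0, 0, -2]],
  [[0.0036, -0.0018, 0], [0, 0, -2]],
])

```text
time: 17.85
tool_pos: [0.6008, 0.2458, 0.0128]
tool_rot: [0.0, 0.951, -0.309, 0.0]
contact_force: [-2.0, 3.1, -0.8]
gripper_width: 0.0
```

Emit:
drive_tool([
  [[0.0036, -0.002, 0], [0, 0, -2]],
  [[0.0036, -0.002, 0], [0, 0, -2]],
])

```text
time: 18.05
tool_pos: [0.6044, 0.2438, 0.0128]
tool_rot: [0.0, 0.946, -0.325, 0.0]
contact_force: [-1.1, 2.9, -0.3]
gripper_width: -0.002
```

```bash
python3 look.py g15
```

```text
18.05 [0.60440332 0.24376676 0.01279231] yaw -37.937811331122184 -0.0017153091610474173 [-1.06101247  2.9335307  -0.30927917]
```

View pics/g15_s.png

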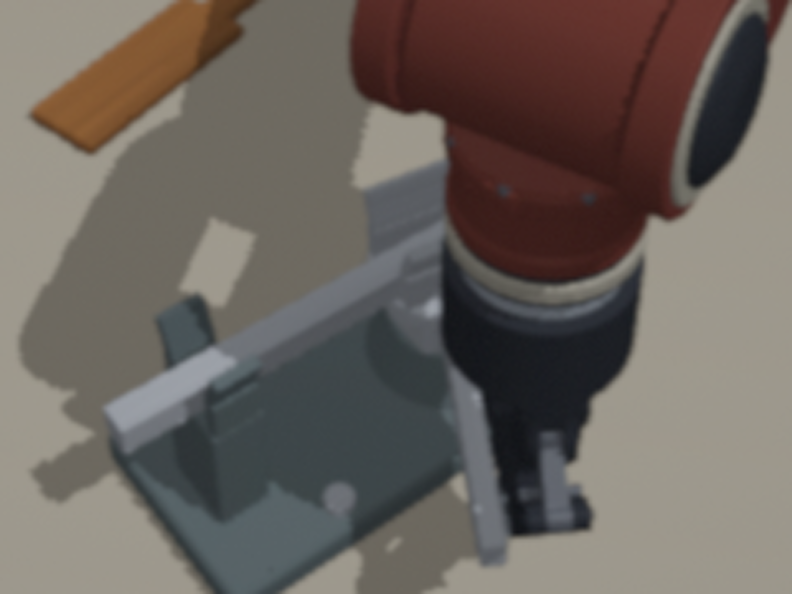

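View pics/g15_w.png

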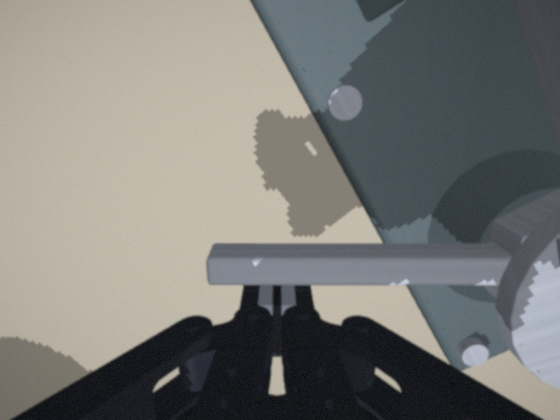

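Emit:
drive_tool([
  [[0.0035, -0.002, 0], [0, 0, -2]],
  [[0.0035, -0.002, 0], [0, 0, -2]],
])

```text
time: 18.4
tool_pos: [0.6079, 0.2417, 0.0128]
tool_rot: [0.0, 0.94, -0.342, 0.0]
contact_force: [-0.9, 2.4, -0.1]
gripper_width: 0.002
```

Emit:
drive_tool([
  [[0.0034, -0.0022, 0], [0, 0, -2]],
  [[0.0034, -0.0022, 0], [0, 0, -2]],
])

```text
time: 18.6
tool_pos: [0.6113, 0.2395, 0.0128]
tool_rot: [0.0, 0.934, -0.358, 0.0]
contact_force: [-1.3, 1.5, -0.4]
gripper_width: 0.002
```

Emit:
drive_tool([
  [[0.0033, -0.0023, 0], [0, 0, -2]],
  [[0.0033, -0.0023, 0], [0, 0, -2]],
  [[0.0033, -0.0023, 0], [0, 0, -2]],
])

```text
time: 18.9
tool_pos: [0.6127, 0.2389, 0.0128]
tool_rot: [-0.0, 0.927, -0.374, -0.002]
contact_force: [-8.0, 6.2, 3.4]
gripper_width: 0.001
```

```bash
python3 look.py g16
```

```text
18.9 [0.61266409 0.23893114 0.01281451] yaw -43.909729895336405 0.0006524293622639893 [-7.95102704  6.24005688  3.44403414]
```

View pics/g16_w.png

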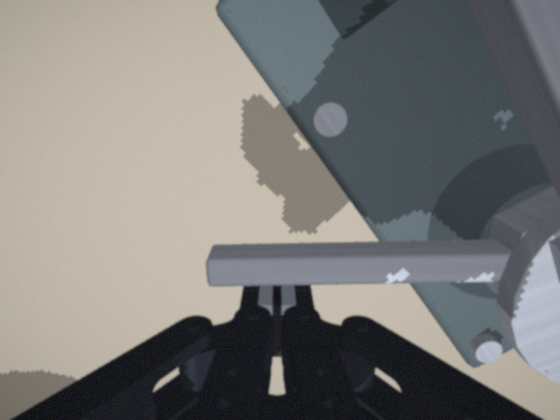

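View pics/g16_s.png

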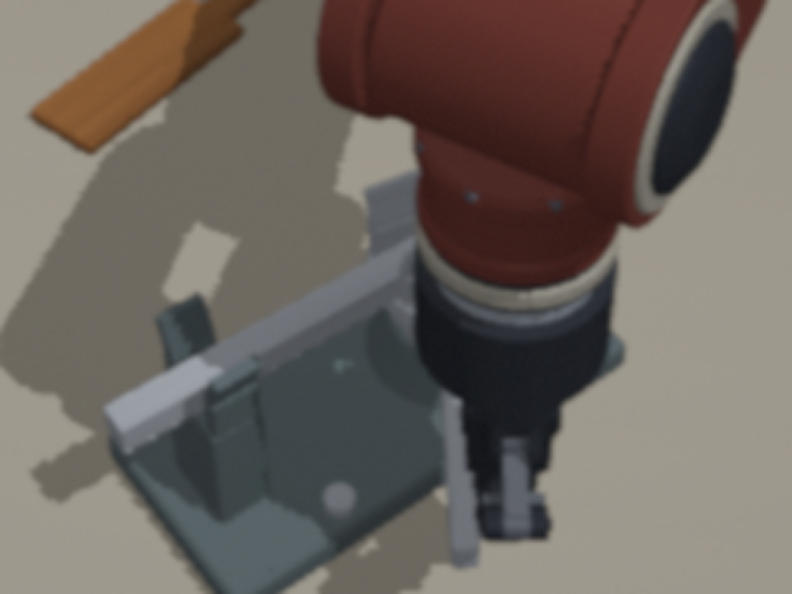

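View pics/g16_t.png

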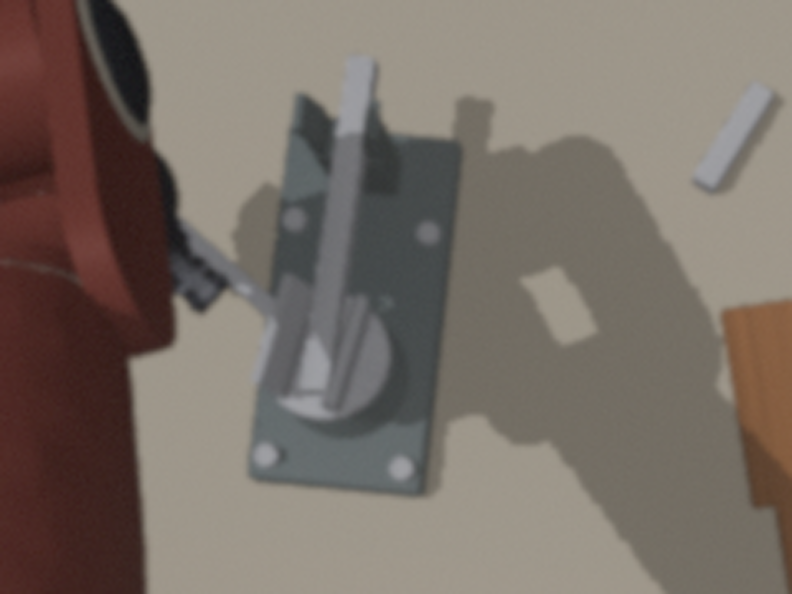

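The force jumped to about 10 N while the lever stopped following, which looks like the hard stop. The total turn, 145−53 = 92°, equals 1.4 rad plus about 0.2 rad of screw play. Pressing a little more to confirm.

Emit:
drive_tool([
  [[0.0015, -0.0014, 0], [0, 0, 0]],
  [[0.0015, -0.0014, 0], [0, 0, 0]],
  [[0.0015, -0.0014, 0], [0, 0, 0]],
])

```text
time: 19.35
tool_pos: [0.6129, 0.2387, 0.0128]
tool_rot: [-0.0, 0.928, -0.374, -0.004]
contact_force: [-11.4, 9.3, 5.3]
gripper_width: -0.0
```

Emit:
drive_tool([
  [[0.0015, -0.0014, 0], [0, 0, 0]],
  [[0.0015, -0.0014, 0], [0, 0, 0]],
  [[0.0015, -0.0014, 0], [0, 0, 0]],
])

```text
time: 19.65
tool_pos: [0.6132, 0.2384, 0.0128]
tool_rot: [-0.001, 0.928, -0.374, -0.005]
contact_force: [-14.9, 12.4, 7.7]
gripper_width: -0.001
```

Force is now 20 N with no motion (only 5 N is needed to turn the nut), so the nut is on its stop. Backing off, raising and clearing the view.

Emit:
drive_tool([
  [[-0.005, 0.005, 0], [0, 0, 0]],
  [[-0.012, 0.012, 0], [0, 0, 0]],
  [[-0.021, 0.021, 0], [0, 0, 0]],
  [[-0.029, 0.028, 0], [0, 0, 0]],
  [[-0.029, 0.028, 0.03], [0, 0, 0]],
  [[-0.029, 0.028, 0.07], [0, 0, 0]],
  [[-0.029, 0.028, 0.11], [0, 0, 0]],
  [[-0.029, 0.028, 0.15], [0, 0, 0]],
])

```text
time: 20.45
tool_pos: [0.5881, 0.2627, 0.1643]
tool_rot: [0.0, 0.927, -0.375, 0.0]
contact_force: [0.0, 0.1, 0.7]
gripper_width: -0.0
```

Emit:
drive_tool([
  [[-0.03, 0.01, 0.03], [0, 0, 8]],
  [[-0.07, 0.03, 0.05], [0, 0, 16]],
  [[-0.11, 0.05, 0.05], [0, 0, 24]],
  [[-0.14, 0.06, 0.05], [0, 0, 32]],
  [[-0.15, 0.07, 0.05], [0, 0, 40]],
  [[-0.15, 0.07, 0.05], [0, 0, 44]],
  [[-0.15, 0.07, 0.05], [0, 0, 44]],
])

```text
time: 21.15
tool_pos: [0.4379, 0.333, 0.213]
tool_rot: [0.0, 1.0, 0.0, 0.0]
contact_force: [-1.1, -0.9, 0.6]
gripper_width: 0.003
```

```bash
python3 look.py k17
```

```text
21.15 [0.43789225 0.33295323 0.21296923] yaw 0.04551668589790232 0.0026110248976668003 [-1.09199541 -0.92384152  0.56523165]
```

View pics/k17_t.png

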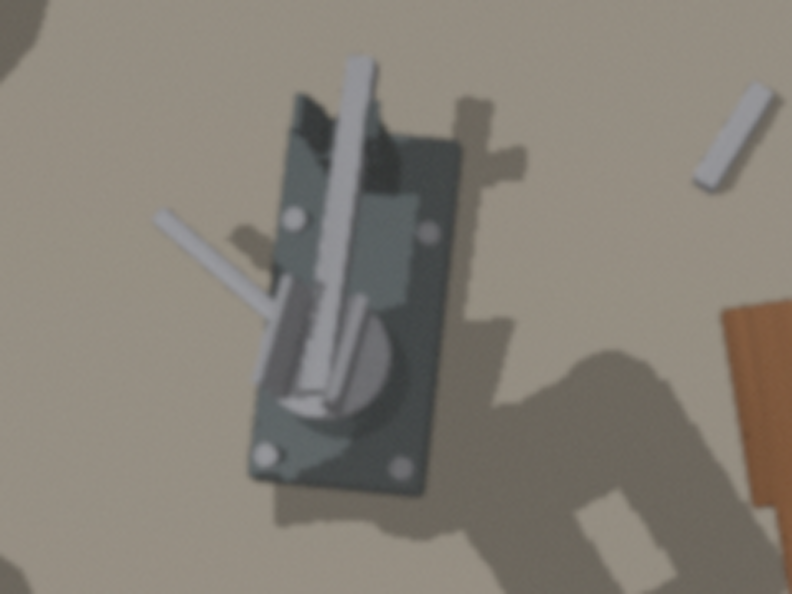

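View pics/k17_s.png

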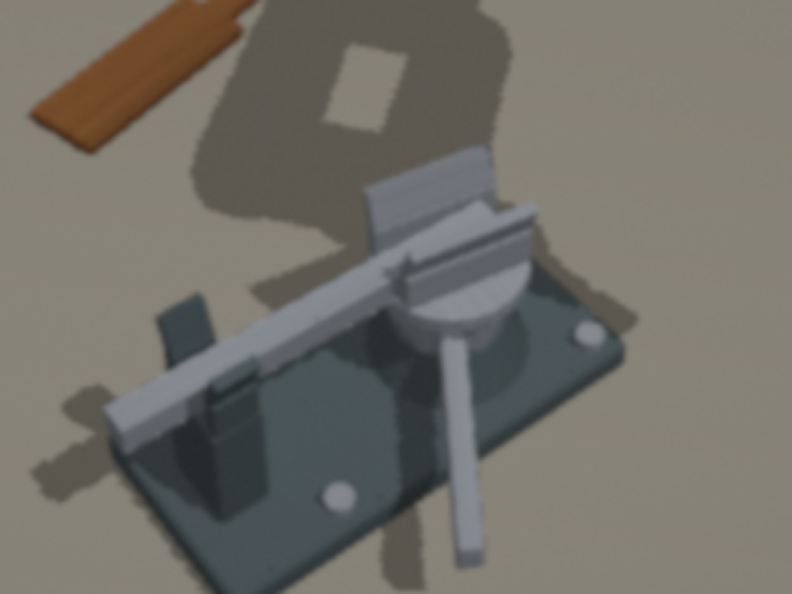

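View pics/k17_w.png

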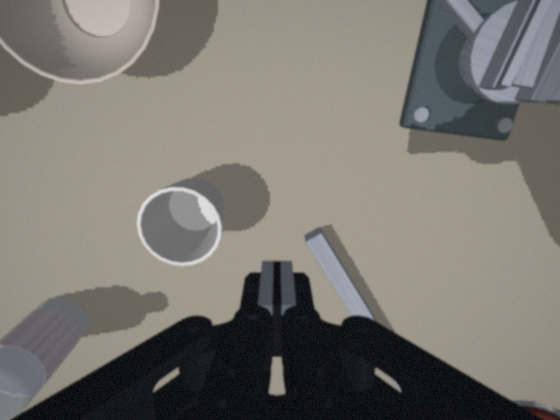

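```bash
python3 - <<'E'
from plan import *
ct=camera_model('top');cs=camera_model('scene')
T=lambda u,v:(60+u/3.3,40+v/3.3)
X=back(ct,[T(163,217)],.06)[0];v=X[:2]-O;L=np.degrees(np.arctan2(v[1],v[0]))
c=back(ct,[T(363,297),T(336,402)],.118);e=c[0]-c[1];sc=np.degrees(np.arctan2(e[1],e[0]))
print('lever r',np.hypot(*v),'world',L,'stand',L+6.55,'screw yaw rel',sc+6.55, np.linalg.norm(e))
S=back(cs,[(170+470/3.3,220+552/3.3)],.06)[0];v=S[:2]-O;L2=np.degrees(np.arctan2(v[1],v[0]));print('scene lever',L2+6.55)
screw=-(sc+6.55);print('locknut rad',np.radians(145-(L+6.55)-screw),'screw',np.radians(screw))
b=back(ct,[T(361,58),T(316,388)],.096);e=b[0]-b[1];print('bar len',np.linalg.norm(e),'yaw rel',np.degrees(np.arctan2(e[1],e[0]))+6.55)
E
```

```text
lever r 0.135446582459151 world 48.162928147677114 stand 54.71292814767711 screw yaw rel -8.056565230143981 0.06140088932564889
scene lever 55.10270514400644
locknut rad 1.435193086140023 screw 0.14061358966770718
bar len 0.19679475855040338 yaw rel -1.4058038807992332
```

The image measurement gives locknut ≈1.43 rad and screw ≈0.14 rad, which agrees with the hard stop at 1.4. The bar lies flat in both slots. Handing in.

```bash
python3 -c "
from plant import *
print(job_done(), state()['time'])"
```

```text
the job is handed in; nothing more can be done
the job is handed in; nothing more can be done
```

The screw is locked: the 200 mm bar lies in both slots and the locknut is tight against its stop. I handed the job in at about 21.3 s of the 51 s allowed.

- **Bar:** I chose the middle-sized bar, gripped it at its middle, laid it into the slots of the screw head and rest post, and let it go.
- **Lever:** I then pushed the lever clockwise with the shut fingers. It stopped at about 55° from the stand's x axis and did not move when I pressed up to about 20 N.
- **Last checks:** From the final images I measured locknut ≈1.43 rad (stop at 1.4) and the screw turned about 0.14 rad, within its play. The bar was flat in both slots, turned about 1.4° from the stand's axis, and the arm was clear of everything.

**Failed or disagreed:**
- **First grasp:** it closed on nothing. The fingertips really end about 21 mm above the reported TCP. I found this by touching the bar's top, corrected for it, and the second grasp held.
- **Lever angle:** it ended at about 55° instead of the listed 65°. The screw's play before the bar stopped it accounts for most of that.
- **Stand position:** my estimates from the different cameras differed by 2–5 mm, so I centred the bar using the wrist view.

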